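Draw a slotted plate out of a sloped parts bin and lay it in the tray

TASK

Turn the bin's keeper a quarter turn until it stands upright. Then, pressing lightly with the fingertips on the plywood plate that has two slots, draw it up the sloped floor, clear of the lip by about a third of its length, and only then take hold of the overhanging end and lay the plate flat in the shallow tray. Leave the keeper upright, the other plate in its compartment and everything else where it is; pressing the plate hard against the bin dents it.

Things in the scene. Friction and masses are not known exactly. Their poses are not given: they have to be found in the camera images.
- bin: Fixed wooden parts bin 160 (x) x 188 (y) x 85 mm high, open on top and at the front (-x). Origin: centre of the compartments at table level; x points to its closed back, away from the robot. Two compartments, 74 mm wide, centred at y = +49 and -49 mm; divider 24 mm, side walls 8 mm wide. Tops of walls, divider and back: z = 85 mm. Outer front face x = -75, inside of back wall x = +75 mm.
- bin_lip (a point): Middle of the bin's front lip: x = -75, y = 0, z = 64 mm in the bin's frame. From the lip both compartment floors fall at 15 degrees towards the back (floor z = 24 mm at the back wall). The floors are dark sheet steel; friction about 0.6: a plate left on the slope stays there unless more than half of it hangs over the lip; then it tips off.
- keeper (a joint): Quarter-turn keeper on the front of the bin's divider: 0 = horizontal, across both mouths (closed stop), 1.57 rad = upright (open stop). Growing value: its arm on the bin's -y side goes down, the +y arm up. Stiff (about 1 N at an arm's end); stays where it is left.
- keeper_pivot (a point): The keeper's pivot (axis along the bin's x) at x = -83.5, y = 0, z = 70 mm in the bin's frame. The keeper is a dark steel bar 66 mm long (33 mm each way), 12 mm high, 9 mm thick; it stands 4 to 13 mm in front of the bin's front face. The point's y runs along the bar.
- plate: The plate to fetch: loose plywood, 150 (x) x 60 (y) x 8 mm, about 90 g, with TWO slots (14 x 40 mm) across it, 56 mm either side of its middle. Lies on the sloped floor of either compartment, against its back, 5 to 9 mm from the side walls: no room for fingers beside or behind. Origin: centre of its underside; z: upward normal; -x: its raised front end.
- plate_top (a point): Middle of that plate's upper face, 8 mm above its origin along its z. Fingertips pressed on the face with about 10 N drag the plate along by friction; pressing it against the bin with more than 40 N dents it.
- other: The plate to leave: same size and material, but with ONE round hole of 27 mm in the middle; lies the same way in the other compartment. Axes as for the first plate.
- tray: Fixed shallow pale metal tray, outside 220 (x) x 190 (y) x 24 mm high, walls 6 mm, floor 6 mm thick. Origin: centre of its underside, on the table.
- cone: Bystander: white thread cone standing upright, 64 mm across the base, 120 mm tall; origin at the centre of its underside
- jar: Bystander: amber glass jar, 60 mm across, 90 mm tall, upright; origin at the centre of its underside
- awl: Bystander: short wood-handled steel spike, 150 mm long, lying along its x; origin about its middle, at the underside
- mallet: Bystander: wood-handled hammer, 260 mm long, lying; origin about its middle, at the underside
- buckle: Bystander: flat brass roller buckle, 52 x 64 mm, 8 mm high; origin at the centre of its underside
- ring: Bystander: small brass harness ring, 36 mm outside, 24 mm inside, 6 mm thick, lying on the tray's floor near the tray's +y wall; origin at the centre of its underside
There are look-alikes about, which are no part of the job. Leave any green or orange look-alike of the plate alone.

How it is judged:
On the way, in this order (a step that is already met when the one before it is completed fails the run):
1. the keeper is turned upright (over 1.3 rad) while the plate still lies inside the bin (value of joint keeper above 1.3 rad and x of plate in the frame of bin above -0.03 m), for 0.2 s.
2. the plate has been drawn forward along the slope, its front 40 mm or more past the lip, still lying on the bin (x of plate in the frame of bin below -0.042 m and z of plate in the frame of bin below 0.068 m and angle between plate's own z axis and vertical below 0.36 rad and contact force between plate and bin above 0.05 N), for 0.15 s.
At the end, for the whole second after the job is handed in: The two-slot plate lies at rest flat (within 0.1 rad, underside no more than 12 mm above the table) in the tray, its centre within 80 mm (x) and 65 mm (y) of the tray's; the keeper is still upright (over 1.2 rad), the other plate is within 20 mm and the bystanders within 30 mm of where they were (x of plate in the frame of tray between -0.08 and 0.08 m and y of plate in the frame of tray between -0.065 and 0.065 m and height (world z) of plate below 0.012 m and angle between plate's own z axis and vertical below 0.1 rad and linear speed of plate below 0.02 m/s and value of joint keeper above 1.2 rad and distance of other from where it was at the start of the episode below 0.02 m and distance of each of cone, jar, awl, mallet, buckle, ring from where it was at the start of the episode below 0.03 m); the robot touches nothing.
It fails at once if the plate was pressed against the bin with more than 40 N (contact force between plate and bin above 40 N).
It fails at once if the other plate was moved 20 mm or more (distance of other from where it was at the start of the episode above 0.02 m).
It fails at once if a bystander was moved 30 mm or more (distance of any of cone, jar, awl, mallet, buckle, ring from where it was at the start of the episode above 0.03 m).
It also fails if it takes over 72 s, if anything falls off the work surface, if the arm or the gripper's body presses on something with over 40 N, if the wrist force passes 120 N, or if a joint passes its speed limit or range.

ROBOT

A 7-joint arm with a two-finger parallel gripper is mounted at the origin on the work surface. World frame = base frame: x ahead of the robot, y to its left, z up, the work surface at z = 0. Lengths are in m, angles in rad, forces in N, time in s.
With the tool pointing down it reaches from about 0.425 to 0.875 m from the base axis. Payload 8.4 kg.
Tool frame: the origin (TCP) lies at the very end of the fingers, on their centre line; the grasp point (between the pads) lies 19 mm behind it; z points along the fingers, y is the line along which they close (so a half turn about z gives the same grasp; the last joint's range is limited). The gripper opens to 87 mm and grips with 3 to 60 N. Pads are 19 mm wide; open, the fingers measure 117 mm over their backs; the gripper's body (75 mm by 190 mm) begins 51 mm behind the grasp point.
Start: joints at [-1.262, 0.333, 0.04, 1.465, -0.013, 1.343, -0.059], TCP at [0.258, 0.597, 0.223] pointing down, gripper open.
Joint ranges: [-2.58, 2.58], [-0.38, 2.09], [-1.3, 1.39], [0.25, 2.4], [-1.5, 4.64], [0.08, 2.09], [-2.65, 2.65]. Speed limits (rad/s): [2.22, 2.22, 2.79, 2.79, 3.14, 3.14, 3.14].

INTERFACE

Orientations are given as a unit quaternion [x, y, z, w].
In Python, from station import env gives the robot as it stands. The module is installed in compiled form; this text tells all that it offers.
- The arm moves only by the tool drive_tool, never from a script. Its argument "rows" is one flat list of numbers, 5 for each row, row after row: the finger opening in cm, from 0 to 8.7, then the shift along the tool's x, y, z in cm, then the turn about the tool's z in degrees. A call has 1 to 5 rows; each row shifts and turns the commanded pose from where the row before left it, along the tool's axes as they then stand; what a row does not reach is not made up. A row lasts 1/10 s, in which the tool goes at most 50 mm and 8.59 degrees, less where a joint would pass 70% of its speed; a pose out of reach is approached as far as the arm can. A call is refused whole if a number of a shift passes 5 or a number of a turn 8.59, either way. A call with a gripper value outside its range is refused whole. The fingers move at their own pace and stop on an object; "squeeze" is the grip in N (left out, the last holds). Time passes only in rows, so rows that do not move let the fingers close. It gives the time, the measured TCP pose, the force, the opening and the grip force at its end, in the units of the state.
- env.get_obs(): the state, without advancing time (a new reading comes with each control period).
- env.capture(name): name is "side" or "top" or "wrist"; returns the picture (480x640x3 uint8, blue, green, red); there is no depth.
- env.camera_info(name): a dict with "K" (3x3 intrinsics, pixels), "rvec" (rotation vector, rad) and "tvec" (3), from world to camera coordinates, as OpenCV has them. Camera axes: x right, y down, z forward; pixel columns grow to the right and rows downward; lengths in m; the calibration is good to about 2 mm. A picture is of the moment at which its call begins: read the wrist's pose just before it. camera_info takes no time and is no camera call; for the wrist camera it gives the pose at the moment of the call.
- env.hand_in(): hands the job in; it is judged then, once.
The state is a dict: "t": time; "joint_pos": joint angles; "joint_vel": joint speeds; "joint_torque": joint torques, N m; "tool_pos": TCP position; "ee_rot": TCP orientation; "wrist_force": force on the tool from outside, world axes, zero at the start; "wrist_torque": the same for the moment, N m; "width": finger opening in m; "grip_force": force on a finger pad.
Only numpy, scipy, OpenCV 4.12 (cv2) and the standard library are available. Lean on these libraries where they do the work, as an engineer would, in place of code of your own. Each camera call takes 0.05 s, during which the arm holds its last target. There are 200 camera calls.

## Working session

There is one attempt and no reset: what is moved stays moved. The work goes in short steps, Python scripts to look and compute and a tool call to move; the robot and the scene stay as the last step left them, time stands still between calls to the robot, and variables do not carry over. Pictures are saved under pics/ and viewed, at most 10 in all, crops included, and the job is handed in when it is done.

Besides the shell and the picture viewer there is one more tool, called as name(argument=value, ...), one argument or row to a line, values as JSON. drive_tool: Moves the arm, as the interface text tells. Its arguments: {"type":"object","properties":{"rows":{"type":"array"},"squeeze":{"type":"number"}},"required":["rows"]}

```bash
mkdir -p pics
python3 - <<'E'
from station import env
import cv2
for n in ("top","side"):
    cv2.imwrite(f"pics/{n}0.png",env.capture(n)); c=env.camera_info(n); print(n,c)
o=env.get_obs(); print(o['t'],o['tool_pos'],o['ee_rot'],o['wrist_force'])
E
```

```text
top {'K': array([[609.47653047,   0.        , 318.18163939],
       [  0.        , 609.47653047, 228.36256739],
       [  0.        ,   0.        ,   1.        ]]), 'rvec': array([ 2.12066427, -2.07879189,  0.2406019 ]), 'tvec': array([0.07547004, 0.50086855, 1.41312426])}
side {'K': array([[438.39506639,   0.        , 326.8981048 ],
       [  0.        , 438.39506639, 243.22081761],
       [  0.        ,   0.        ,   1.        ]]), 'rvec': array([ 2.21174056, -0.67451784,  0.32482559]), 'tvec': array([-0.3492564 ,  0.26362196,  0.69525243])}
0.1 [0.25765435 0.59629397 0.22174163] [ 2.02514817e-01  9.79278918e-01 -7.36493039e-04 -8.68102175e-05] [0.28789343 0.22318755 0.30322919]
```

View pics/top0.png

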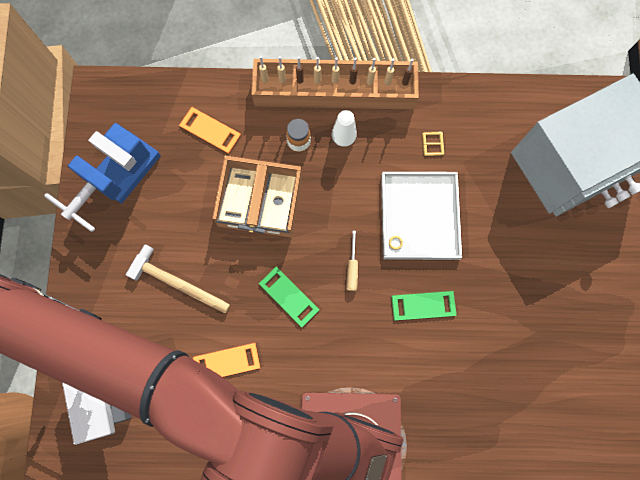

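View pics/side0.png

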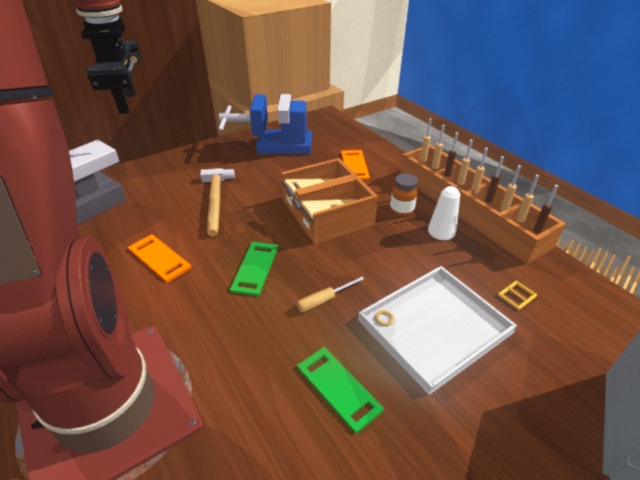

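Top view: the two-slot plate lies in the left (+y) compartment at (237,195). The other plate, with the round hole, is at (278,200). Look-alikes are orange at (210,130) and (227,360), and green at (289,297) and (424,306). The keeper is near (255,230), the tray at (420,216). I choose (237,195) and will check it in a close crop.

Run:
```python
import cv2
a=cv2.imread("pics/top0.png")[145:245,200:320]
cv2.imwrite("pics/c1.png",cv2.resize(a,None,fx=6,fy=6,interpolation=cv2.INTER_CUBIC))
```

```text
(no output)
```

View pics/c1.png

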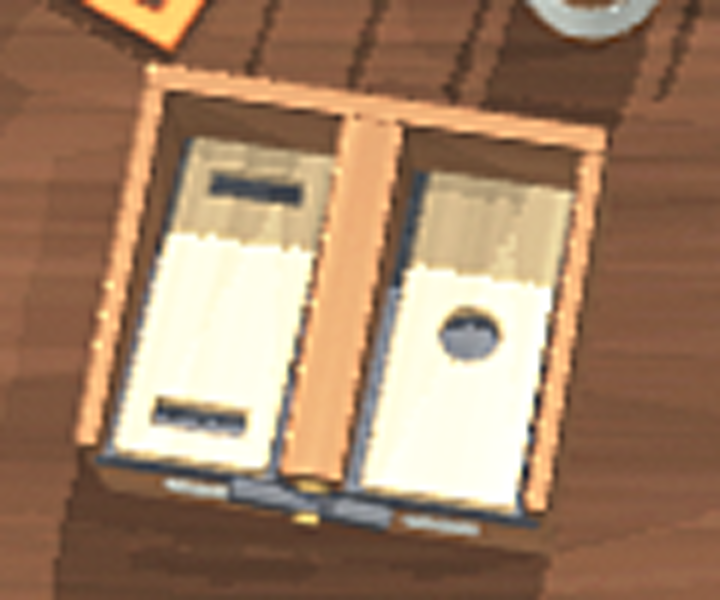

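The crop confirms it. The left plate has two slots, at crop (255,188) and (200,415), and the right one has one hole at (470,333). The keeper lies horizontal, from about (230,487) to (390,515).

```bash
cat > h.py <<'E'
import numpy as np, cv2, json
from scipy.optimize import least_squares
from scipy.spatial.transform import Rotation as R
from station import env
def proj(n,P):
    c=env.camera_info(n); return cv2.projectPoints(np.float64(P).reshape(-1,3),c['rvec'],c['tvec'],c['K'],None)[0][:,0]
def T(p,P):
    P=np.float64(P).reshape(-1,3); return np.c_[P[:,:2]@R.from_euler('z',p[2]).as_matrix()[:2,:2].T+p[:2],P[:,2]]
def fit(n,P,uv,p0):
    s=least_squares(lambda p:(proj(n,T(p,P))-uv).ravel(),p0); return s.x,s.fun.round(1)
def st():
    o=env.get_obs(); r=R.from_quat(o['ee_rot']).as_matrix()
    return o,r
E
python3 - <<'E'
from h import *
c=lambda u:(np.float64(u)+.5)/6-.5+[200,145]
P=[[.085,.094,.085],[.085,-.094,.085],[-.075,.094,.085],[-.075,-.094,.085],[-.075,.012,.085],[-.075,-.012,.085]]
b,f=fit("top",P,c([[150,68],[606,130],[80,443],[546,512],[283,475],[345,485]]),[.6,.2,-.1]); print("bin",b,f)
t,f2=fit("top",[[.11,.095,.024],[.11,-.095,.024],[-.11,.095,.024],[-.11,-.095,.024]],[[382,172],[458,172],[382,260],[461,259]],[.6,-.2,0]); print("tray",t,f2)
json.dump(dict(bin=list(b),tray=list(t)),open("s.json","w"))
a=np.tan(np.radians(15))
fl=lambda x:.064-(x+.075)*a
# plate slot check
for x in(-.056,.056):
    s=np.cos(np.radians(15)); xc=.075-.075*s-.004
    X=xc+x*s; print("slot px crop",(proj("top",T(b,[X,.049,fl(X)+.008]))-[200,145])*6)
print("keeper ends crop",(proj("top",T(b,[[-.0835,.033,.07],[-.0835,-.033,.07]]))-[200,145])*6)
print("side keeper",proj("side",T(b,[[-.0835,.033,.07],[-.0835,-.033,.07]])))
o,r=st(); print(r.round(3), o['tool_pos'])
for n in("cone","jar"): pass
E
```

```text
bin [ 0.57376471  0.23386316 -0.122812  ] [-0.  -0.1  0.4 -0.  -0.3  0.5  0.3 -0.  -0.  -0.  -0.4 -0.3]
tray [ 0.54606339 -0.16830238  0.01024859] [-0.2  0.5 -0.9  1.2  1.1 -1.7 -0.1  0.1]
slot px crop [[202.66497446 423.41963461]]
slot px crop [[257.03452197 191.09047607]]
keeper ends crop [[228.98908388 494.24037201]
 [392.39313722 517.2270566 ]]
side keeper [[286.43117393 191.91338741]
 [298.03173774 206.92634494]]
[[-0.918  0.397 -0.   ]
 [ 0.397  0.918 -0.001]
 [-0.    -0.001 -1.   ]] [0.25765435 0.59629397 0.22174163]
```

drive_tool(
  rows=[0,0,0,0,-8.2,0,0,0,0,-8.2,0,0,0,0,0,0,0,0,0,0],
  squeeze=20,
)

```text
t: 0.5
tool_pos: [0.2578, 0.5965, 0.2222]
ee_rot: [0.063, 0.998, -0.0, -0.0]
wrist_force: [-0.7, -0.2, 0.5]
width: 0.0628
grip_force: 0.0
```

```bash
cat >> h.py <<'E'
S=json.load(open("s.json")) if __import__('os').path.exists("s.json") else {}
def rel(frame="bin"):
    o,r=st(); b=S[frame]; B=R.from_euler('z',b[2]).as_matrix()
    q=B.T@(o['tool_pos']-np.r_[b[:2],0]); yw=np.degrees(np.arctan2(r[1,1],r[0,1])-np.pi/2-b[2])
    print("t",round(o['t'],2),frame,"mm",(q*1e3).round(1),"yaw off",yw.round(2),"F(frame)",(B.T@o['wrist_force']).round(2),"w",round(o['width']*1e3,1),"tilt",r[:,2].round(4)); return q,r,B
def go(tgt,frame="bin"):
    q,r,B=rel(frame); print("shift cm tool xyz",(r.T@B@(np.float64(tgt)-q)*100).round(2))
E
python3 -c "
from h import *
go([-.088,-.026,.10])"
```

```text
t 0.5 bin mm [-358.   321.2  222.2] yaw off -0.19 F(frame) [-0.66 -0.31  0.5 ] w 62.8 tilt [-3.e-04 -6.e-04 -1.e+00]
shift cm tool xyz [-27.12 -34.62  12.23]
```

drive_tool(
  rows=[0,-2.71,-3.54,0.5,0,0,-2.71,-3.54,0.5,0,0,-2.71,-3.54,0.5,0,0,-2.71,-3.54,0.5,0,0,-2.71,-3.54,0.5,0],
)

```text
t: 1.0
tool_pos: [0.3715, 0.4028, 0.1974]
ee_rot: [0.063, 0.998, 0.0, 0.0]
wrist_force: [0.8, 0.8, -0.5]
width: 0.0229
grip_force: 0.0
```

drive_tool(
  rows=[0,-2.71,-3.54,0.5,0,0,-2.71,-3.54,0.5,0,0,-2.71,-3.54,0.5,0,0,-2.71,-3.54,0.5,0,0,-2.71,-3.54,0.5,0],
)

```text
t: 1.5
tool_pos: [0.4845, 0.2108, 0.1726]
ee_rot: [0.063, 0.998, 0.0, 0.0]
wrist_force: [0.7, 0.6, -0.5]
width: 0.0006
grip_force: 0.0
```

drive_tool(
  rows=[0,0,0,1.0,0,0,0,0,1.0,0,0,0,0,1.0,0,0,0,0,0,0,0,0,0,0,0],
)

```text
t: 2.0
tool_pos: [0.4832, 0.2134, 0.1423]
ee_rot: [0.06, 0.998, -0.0, -0.0]
wrist_force: [0.4, 0.9, -0.3]
width: 0.0002
grip_force: 0.0
```

```bash
python3 -c "
from h import *
go([-.088,-.034,.09])
cv2.imwrite('pics/w1.png',env.capture('wrist'))
p=T(S['bin'],[[-.0835,-.033,.07],[-.0835,.033,.07],[-.0835,0,.07],[-.075,0.012,.085],[-.075,-.012,.085],[-.075,-.094,.085]]);print(proj('wrist',p).round(0))"
```

```text
t 2.0 bin mm [-87.4 -31.4 142.3] yaw off 0.15 F(frame) [ 0.3   0.97 -0.28] w 0.2 tilt [-7.e-04 -3.e-04 -1.e+00]
shift cm tool xyz [ 0.06 -0.26  5.23]
[[319. 259.]
 [430. 260.]
 [374. 260.]
 [398. 283.]
 [356. 283.]
 [211. 282.]]
```

View pics/w1.png

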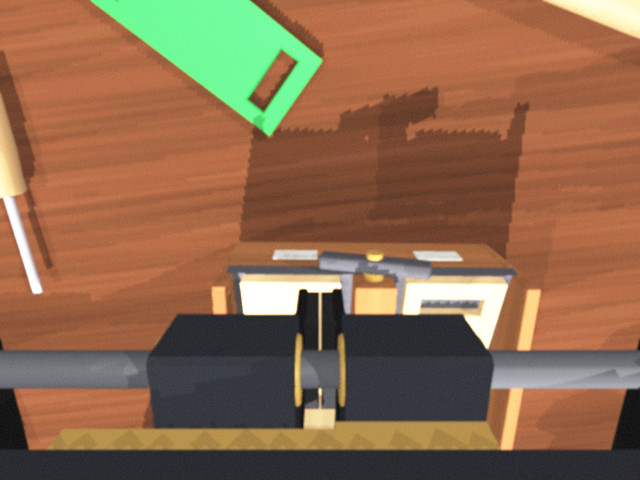

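The wrist view shows the keeper bar from (320,260) to (430,268) with its pivot at (374,258), where I predicted it. The closed fingertips are over the bar's -y end.

drive_tool(
  rows=[0,0.1,-0.25,2.5,0,0,0,0,2.5,0,0,0,0,0.6,0,0,0,0,0.6,0,0,0,0,0.5,0],
)

```text
t: 2.55
tool_pos: [0.4832, 0.2106, 0.0762]
ee_rot: [0.061, 0.998, 0.0, 0.001]
wrist_force: [0.1, -0.4, 0.7]
width: 0.0006
grip_force: 0.0
```

drive_tool(
  rows=[0,0,0,0.5,0,0,0,0,0.5,0,0,0,0,0.5,0,0,0,0,0.5,0,0,0,0,0.5,0],
)

```text
t: 3.05
tool_pos: [0.4826, 0.21, 0.0503]
ee_rot: [0.061, 0.998, 0.0, 0.0]
wrist_force: [-0.8, 1.1, 0.2]
width: 0.0008
grip_force: 0.4
```

```bash
python3 -c "
from h import *
go([-.088,-.034,.05])"
```

```text
t 3.05 bin mm [-87.5 -34.8  50.3] yaw off 0.07 F(frame) [-0.96  0.97  0.24] w 0.8 tilt [ 2.e-04  0.e+00 -1.e+00]
shift cm tool xyz [0.05 0.08 0.03]
```

drive_tool(
  rows=[0,0,0.4,0,0,0,0,0.4,0,0,0,0,0.4,0,0,0,0,0.2,0,0,0,0,0.15,0,0],
)

```text
t: 3.55
tool_pos: [0.4844, 0.2256, 0.0505]
ee_rot: [0.061, 0.998, -0.0, -0.0]
wrist_force: [0.9, -2.9, -1.1]
width: 0.0003
grip_force: 1.0
```

```bash
python3 -c "
from h import *
rel()"
```

```text
t 3.55 bin mm [-87.7 -19.1  50.5] yaw off 0.08 F(frame) [ 1.24 -2.75 -1.12] w 0.3 tilt [-2.e-04 -2.e-04 -1.e+00]
```

drive_tool(
  rows=[0,0,0.15,0,0,0,0,0.1,0,0,0,0,0,0,0],
)

```text
t: 3.85
tool_pos: [0.4847, 0.228, 0.0505]
ee_rot: [0.061, 0.998, -0.0, -0.0]
wrist_force: [-0.4, -2.3, -1.6]
width: 0.0007
grip_force: 0.7
```

```bash
python3 -c "
from h import *
rel()"
```

```text
t 3.85 bin mm [-87.7 -16.7  50.5] yaw off 0.07 F(frame) [-0.11 -2.37 -1.63] w 0.7 tilt [-0. -0. -1.]
```

drive_tool(
  rows=[0,0,0.15,0,0,0,0,0.1,0,0,0,0,0,0,0],
)

```text
t: 4.15
tool_pos: [0.4847, 0.2283, 0.0504]
ee_rot: [0.061, 0.998, -0.001, -0.001]
wrist_force: [-3.2, -9.7, 4.4]
width: 0.0008
grip_force: 5.2
```

drive_tool(
  rows=[0,0,0.15,0,0,0,0,0,0,0],
)

```text
t: 4.35
tool_pos: [0.4847, 0.2284, 0.0504]
ee_rot: [0.062, 0.998, -0.002, -0.001]
wrist_force: [-5.4, -14.6, 7.2]
width: 0.0002
grip_force: 8.0
```

```bash
python3 -c "
from h import *
rel()
cv2.imwrite('pics/w2.png',env.capture('wrist'))
p=T(S['bin'],[[-.088,0,.103],[-.088,0,.07],[-.088,0,.037]]);print(proj('wrist',p).round(0))"
```

```text
t 4.35 bin mm [-87.7 -16.4  50.4] yaw off -0.07 F(frame) [ -3.55 -15.16   7.2 ] w 0.2 tilt [-0.0025 -0.0042 -1.    ]
[[375. 386.]
 [365. 332.]
 [358. 296.]]
```

View pics/w2.png

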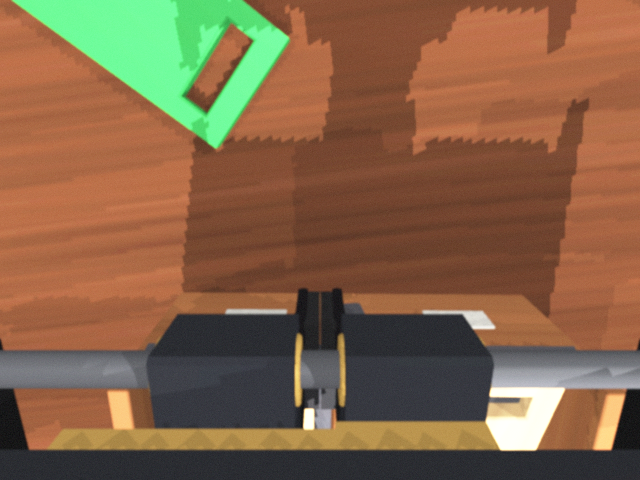

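The lower end of the keeper shows just right of the fingers at (355,308). With the force rise at the stop, that means it is upright. Next I back off and move over the plate.

drive_tool(
  rows=[0,0,-0.8,0,0,0,0,-0.4,0,0,0,0,0,-4,0,0,0,0,-4.2,0,0,0,0,0,0],
)

```text
t: 4.9
tool_pos: [0.4869, 0.222, 0.1383]
ee_rot: [0.061, 0.998, 0.003, 0.004]
wrist_force: [-0.5, -0.1, 0.4]
width: 0.0006
grip_force: 0.0
```

drive_tool(
  rows=[0,-3.25,2.5,0,0,0,-3.25,2.5,0,0,0,-3.25,2.5,0,0,0,0,0,0,0],
)

```text
t: 5.3
tool_pos: [0.5922, 0.2857, 0.1309]
ee_rot: [0.06, 0.998, 0.0, 0.0]
wrist_force: [-0.5, -0.2, -0.4]
width: 0.0004
grip_force: 0.0
```

```bash
python3 -c "
from h import *
go([.010,.049,.052])"
```

```text
t 5.3 bin mm [ 11.9  53.7 130.9] yaw off 0.19 F(frame) [-0.45 -0.28 -0.37] w 0.4 tilt [ 9.e-04  5.e-04 -1.e+00]
shift cm tool xyz [ 0.2  -0.48  7.89]
```

drive_tool(
  rows=[0,0.2,-0.45,2.5,0,0,0,0,2.5,0,0,0,0,1.5,0,0,0,0,0.7,0,0,0,0,0,0],
)

```text
t: 5.8
tool_pos: [0.5866, 0.2784, 0.06]
ee_rot: [0.061, 0.998, -0.0, -0.0]
wrist_force: [0.0, -0.4, 0.3]
width: 0.0006
grip_force: 0.0
```

drive_tool(
  rows=[0,0,0,0.2,0,0,0,0,0.2,0,0,0,0,0,0],
)

```text
t: 6.1
tool_pos: [0.5874, 0.2785, 0.0571]
ee_rot: [0.061, 0.998, 0.0, 0.0]
wrist_force: [0.0, 0.6, -1.3]
width: 0.0003
grip_force: 0.0
```

```bash
python3 -c "
from h import *
rel()"
```

```text
t 6.1 bin mm [ 8.  46.  57.1] yaw off 0.07 F(frame) [-0.06  0.55 -1.25] w 0.3 tilt [ 7.e-04  5.e-04 -1.e+00]
```

drive_tool(
  rows=[0,0,0,0.15,0,0,0,0,0.15,0,0,0,0,0,0],
)

```text
t: 6.4
tool_pos: [0.5873, 0.2785, 0.0537]
ee_rot: [0.061, 0.998, 0.0, 0.0]
wrist_force: [0.2, 0.3, 0.9]
width: 0.0005
grip_force: 0.5
```

drive_tool(
  rows=[0,0,0,0.1,0,0,0,0,0,0],
)

```text
t: 6.6
tool_pos: [0.5873, 0.2785, 0.0533]
ee_rot: [0.061, 0.998, 0.0, 0.0]
wrist_force: [-2.0, -0.7, 6.6]
width: 0.0005
grip_force: 2.9
```

drive_tool(
  rows=[0,0,0,0.1,0,0,0,0,0,0],
)

```text
t: 6.8
tool_pos: [0.5873, 0.2785, 0.0531]
ee_rot: [0.061, 0.998, 0.0, 0.0]
wrist_force: [-4.1, -1.6, 13.7]
width: 0.0004
grip_force: 5.8
```

drive_tool(
  rows=[0,0.2,0,-0.05,0,0,0.2,0,-0.054,0,0,0.2,0,-0.054,0,0,0.2,0,-0.054,0,0,0.2,0,-0.054,0],
)

```text
t: 7.3
tool_pos: [0.5793, 0.2795, 0.0555]
ee_rot: [0.061, 0.998, 0.001, 0.002]
wrist_force: [5.7, -0.8, 4.6]
width: 0.0004
grip_force: 3.0
```

```bash
python3 -c "
from h import *
rel()"
```

```text
t 7.3 bin mm [-0.1 45.9 55.5] yaw off 0.02 F(frame) [ 5.77 -0.06  4.61] w 0.4 tilt [ 4.2e-03  9.0e-04 -1.0e+00]
```

drive_tool(
  rows=[0,0.2,0,0.02,0,0,0.3,0,-0.08,0,0,0.3,0,-0.08,0,0,0.3,0,-0.08,0,0,0.3,0,-0.08,0],
)

```text
t: 7.8
tool_pos: [0.5662, 0.2811, 0.059]
ee_rot: [0.061, 0.998, 0.001, 0.003]
wrist_force: [7.7, -0.1, 5.8]
width: 0.0005
grip_force: 3.9
```

```bash
python3 -c "
from h import *
rel()
im=env.capture('top')[145:245,200:320];cv2.imwrite('pics/c2.png',cv2.resize(im,None,fx=6,fy=6,interpolation=cv2.INTER_CUBIC))
im=env.capture('side')[130:250,240:400];cv2.imwrite('pics/c3.png',cv2.resize(im,None,fx=5,fy=5,interpolation=cv2.INTER_CUBIC))"
```

```text
t 7.8 bin mm [-13.3  46.   59. ] yaw off 0.01 F(frame) [7.61 0.82 5.79] w 0.5 tilt [ 0.0058  0.0014 -1.    ]
```

View pics/c3.png

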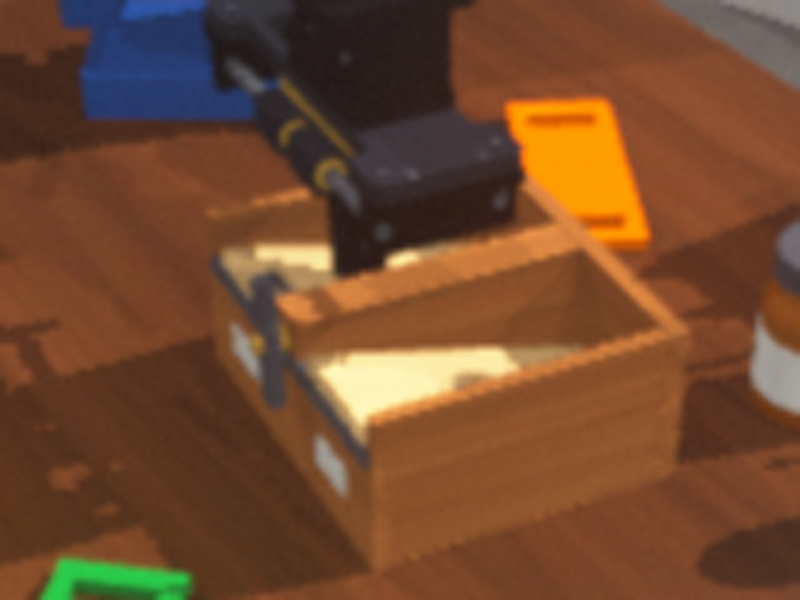

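View pics/c2.png

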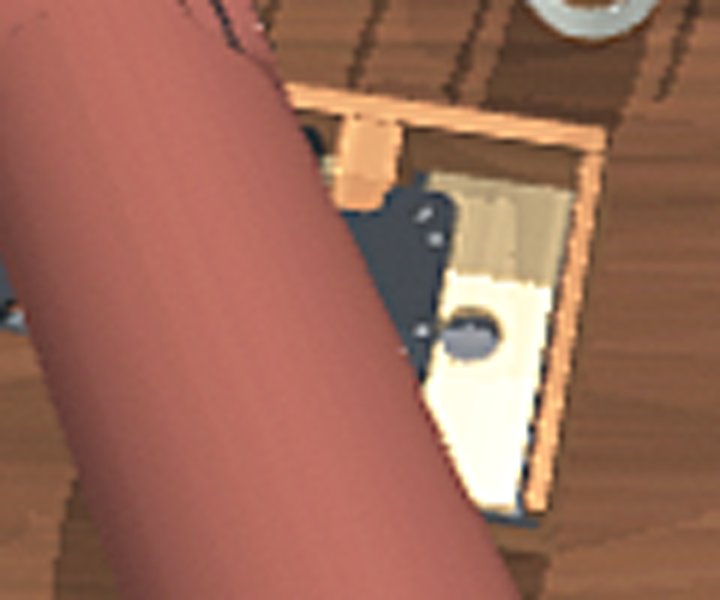

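Run:
```python
from h import *
a=np.radians(15);s,c=np.sin(a),np.cos(a)
def plate(d,pts,dy=.049):
    p=np.float64(pts); x0=.0005-d*c; z0=.064-(x0+.075)*np.tan(a)
    X=x0+p[:,0]*c+p[:,2]*s; Z=z0-p[:,0]*s+p[:,2]*c
    return T(S['bin'],np.c_[X,dy+p[:,1],Z])
for d in(0,.01,.02):
    print(d,((proj('side',plate(d,[[-.075,.03,.008],[-.075,-.03,.008],[-.075,.03,0],[-.063,.02,.008],[-.049,.02,.008],[-.063,-.02,.008],[-.049,-.02,.008]]))-[240,130])*5).round(0).tolist())
print('lip',((proj('side',T(S['bin'],[[-.075,.086,.064],[-.075,.012,.064]]))-[240,130])*5).round(0).tolist())
```

```text
0 [[220.0, 253.0], [271.0, 316.0], [217.0, 267.0], [251.0, 262.0], [276.0, 262.0], [285.0, 304.0], [311.0, 304.0]]
0.01 [[202.0, 253.0], [252.0, 317.0], [199.0, 267.0], [232.0, 263.0], [258.0, 262.0], [266.0, 305.0], [292.0, 304.0]]
0.02 [[183.0, 253.0], [232.0, 317.0], [180.0, 268.0], [214.0, 263.0], [240.0, 263.0], [247.0, 306.0], [273.0, 305.0]]
lip [[206.0, 260.0], [267.0, 339.0]]
```

The measured plate edge, crop (220,253), matches zero travel, so the fingers slipped because the load fell to about 6 N. I'll go back and press harder, about 18 N, well under 40.

drive_tool(
  rows=[0,0,0,-1,0,0,-1.6,0.15,0,0,0,-1.7,0.15,0,0,0,0,0,1,0,0,0,0,0,0],
)

```text
t: 8.4
tool_pos: [0.5947, 0.2798, 0.0551]
ee_rot: [0.061, 0.998, -0.001, -0.002]
wrist_force: [0.2, -0.3, 0.4]
width: 0.0004
grip_force: 0.0
```

```bash
python3 -c "
from h import *
go([.020,.049,.0505])"
```

```text
t 8.4 bin mm [15.1 48.1 55.1] yaw off 0.06 F(frame) [ 0.19 -0.27  0.43] w 0.4 tilt [-0.0034 -0.0016 -1.    ]
shift cm tool xyz [-0.49  0.09  0.46]
```

drive_tool(
  rows=[0,-0.5,0,0.1,0,0,0,0,0.2,0,0,0,0,0,0,0,0,0,0,0],
)

```text
t: 8.8
tool_pos: [0.6011, 0.2798, 0.0543]
ee_rot: [0.061, 0.998, 0.0, -0.0]
wrist_force: [0.6, 0.6, -0.4]
width: 0.0006
grip_force: 0.0
```

drive_tool(
  rows=[0,0,0,0.2,0,0,0,0,0,0],
)

```text
t: 9.0
tool_pos: [0.6012, 0.2797, 0.0521]
ee_rot: [0.061, 0.998, -0.0, -0.0]
wrist_force: [-0.2, -0.4, -0.1]
width: 0.0004
grip_force: 0.0
```

drive_tool(
  rows=[0,0,0,0.1,0,0,0,0,0,0],
)

```text
t: 9.2
tool_pos: [0.6013, 0.2796, 0.0511]
ee_rot: [0.061, 0.998, -0.0, -0.0]
wrist_force: [0.7, -0.3, 0.3]
width: 0.0005
grip_force: 0.0
```

drive_tool(
  rows=[0,0,0,0.1,0,0,0,0,0.1,0,0,0,0,0,0],
)

```text
t: 9.5
tool_pos: [0.6015, 0.2797, 0.0498]
ee_rot: [0.061, 0.998, 0.0, 0.0]
wrist_force: [-2.2, -0.8, 4.4]
width: 0.0003
grip_force: 1.9
```

drive_tool(
  rows=[0,0,0,0.1,0,0,0,0,0,0],
)

```text
t: 9.7
tool_pos: [0.6017, 0.2798, 0.0495]
ee_rot: [0.061, 0.998, 0.0, 0.0]
wrist_force: [-2.7, -0.6, 9.3]
width: 0.0009
grip_force: 4.1
```

drive_tool(
  rows=[0,0,0,0.1,0,0,0.1,0,0.05,0,0,0.1,0,0,0,0,0.1,0,0,0,0,0.1,0,0,0],
)

```text
t: 10.2
tool_pos: [0.6013, 0.2798, 0.0496]
ee_rot: [0.061, 0.998, 0.001, 0.004]
wrist_force: [8.9, -1.7, 9.0]
width: -0.0
grip_force: 5.4
```

```bash
python3 -c "
from h import *
rel()"
```

```text
t 10.2 bin mm [21.7 49.  49.6] yaw off -0.01 F(frame) [ 9.07 -0.63  8.98] w -0.0 tilt [ 0.0076  0.0017 -1.    ]
```

drive_tool(
  rows=[0,0,0,0.1,0,0,0.1,0,0.05,0,0,0.1,0,0,0,0,0.1,0,0,0,0,0.1,0,-0.02,0],
)

```text
t: 10.7
tool_pos: [0.6002, 0.28, 0.0497]
ee_rot: [0.062, 0.998, 0.002, 0.006]
wrist_force: [14.9, -3.0, 12.3]
width: 0.0004
grip_force: 7.7
```

```bash
python3 -c "
from h import *
rel()"
```

```text
t 10.7 bin mm [20.6 49.  49.7] yaw off -0.07 F(frame) [15.13 -1.16 12.31] w 0.4 tilt [ 0.013   0.0028 -0.9999]
```

drive_tool(
  rows=[0,0.2,0,-0.04,0,0,0.2,0,-0.05,0,0,0.2,0,-0.05,0,0,0.2,0,-0.05,0,0,0.2,0,-0.05,0],
)

```text
t: 11.2
tool_pos: [0.5906, 0.2815, 0.0523]
ee_rot: [0.062, 0.998, 0.002, 0.007]
wrist_force: [15.0, -1.8, 12.3]
width: 0.0004
grip_force: 8.1
```

```bash
cat >> h.py <<'E'
a=np.radians(15);s,c=np.sin(a),np.cos(a)
def plate(d,pts,dy=.049):
    p=np.float64(pts); x0=.0005-d*c; z0=.064-(x0+.075)*np.tan(a)
    return T(S['bin'],np.c_[x0+p[:,0]*c+p[:,2]*s,dy+p[:,1],z0-p[:,0]*s+p[:,2]*c])
def edge():  # blue channel of front-edge samples, d in mm
    im=env.capture('side')
    for y in(.015,.0,-.015):
        out=[]
        for d in range(-4,66,3):
            u,v=proj('side',plate(d/1e3,[[-.075,y,.008]]))[0]; out.append(int(im[int(round(v)),int(round(u)),0]))
        print(y,out)
E
python3 -c "
from h import *
rel();edge()"
```

```text
t 11.2 bin mm [10.9 49.3 52.3] yaw off -0.07 F(frame) [15.14  0.08 12.29] w 0.4 tilt [ 0.0136  0.0033 -0.9999]
0.015 [101, 104, 106, 103, 97, 81, 55, 41, 37, 37, 37, 38, 38, 38, 41, 39, 39, 38, 39, 41, 39, 39, 41, 41]
0.0 [66, 99, 112, 107, 96, 89, 75, 54, 39, 38, 38, 36, 35, 36, 39, 40, 41, 40, 41, 42, 43, 43, 42, 42]
-0.015 [67, 62, 61, 85, 105, 91, 77, 54, 41, 39, 37, 37, 34, 37, 38, 40, 39, 39, 41, 41, 41, 42, 42, 40]
```

The plate edge now reads about 11 mm forward, so it is sliding with the tips.

drive_tool(
  rows=[0,0.25,0,-0.066,0,0,0.25,0,-0.066,0,0,0.25,0,-0.066,0,0,0.25,0,-0.066,0,0,0.25,0,-0.066,0],
)

```text
t: 11.75
tool_pos: [0.5783, 0.2832, 0.0557]
ee_rot: [0.062, 0.998, 0.002, 0.007]
wrist_force: [14.9, -1.5, 13.3]
width: 0.0007
grip_force: 8.2
```

drive_tool(
  rows=[0,0.25,0,-0.066,0,0,0.25,0,-0.066,0,0,0.25,0,-0.066,0,0,0.25,0,-0.066,0,0,0.25,0,-0.066,0],
)

```text
t: 12.25
tool_pos: [0.5659, 0.2848, 0.059]
ee_rot: [0.062, 0.998, 0.002, 0.007]
wrist_force: [15.1, -2.7, 13.6]
width: 0.0001
grip_force: 8.3
```

```bash
python3 -c "
from h import *
rel();edge()"
```

```text
t 12.25 bin mm [-14.   49.6  59. ] yaw off -0.08 F(frame) [15.34 -0.81 13.62] w 0.1 tilt [ 0.0138  0.0039 -0.9999]
0.015 [106, 106, 106, 109, 104, 77, 57, 58, 73, 96, 104, 105, 96, 87, 77, 56, 42, 41, 41, 40, 39, 40, 39, 41]
0.0 [67, 97, 112, 112, 103, 90, 73, 55, 67, 95, 110, 112, 108, 101, 75, 54, 41, 39, 39, 38, 41, 41, 39, 37]
-0.015 [66, 62, 65, 100, 135, 130, 130, 119, 99, 97, 103, 112, 110, 100, 91, 73, 54, 40, 40, 37, 39, 40, 38, 37]
```

drive_tool(
  rows=[0,0.25,0,-0.067,0,0,0.25,0,-0.067,0,0,0.25,0,-0.067,0,0,0.25,0,-0.067,0,0,0.25,0,-0.067,0],
)

```text
t: 12.8
tool_pos: [0.5536, 0.2864, 0.0623]
ee_rot: [0.062, 0.998, 0.002, 0.007]
wrist_force: [14.5, -1.8, 12.7]
width: 0.0005
grip_force: 8.4
```

drive_tool(
  rows=[0,0.25,0,-0.067,0,0,0.25,0,-0.067,0,0,0,0,0,0,0,0,0,0,0],
)

```text
t: 13.2
tool_pos: [0.5483, 0.2871, 0.0637]
ee_rot: [0.062, 0.998, 0.002, 0.006]
wrist_force: [12.7, -2.6, 15.7]
width: 0.0005
grip_force: 9.1
```

```bash
python3 -c "
from h import *
rel();edge()"
```

```text
t 13.2 bin mm [-31.8  49.7  63.7] yaw off -0.06 F(frame) [12.88 -1.01 15.71] w 0.5 tilt [ 0.0132  0.0041 -0.9999]
0.015 [96, 93, 96, 94, 94, 99, 100, 105, 107, 106, 104, 96, 58, 54, 77, 100, 106, 106, 98, 89, 78, 55, 41, 39]
0.0 [66, 86, 97, 96, 98, 101, 107, 111, 112, 111, 105, 91, 75, 53, 63, 95, 110, 112, 111, 107, 78, 56, 40, 39]
-0.015 [69, 64, 63, 91, 119, 100, 96, 99, 117, 134, 137, 132, 124, 115, 112, 99, 102, 112, 112, 97, 88, 73, 38, 37]
```

drive_tool(
  rows=[0,-0.2,0,-0.1,0,0,0,0,-0.3,0,0,0,0,-3,0,0,0,0,-4,0,8,0,0,0,0],
)

```text
t: 13.75
tool_pos: [0.5458, 0.2881, 0.1384]
ee_rot: [0.061, 0.998, 0.002, 0.003]
wrist_force: [0.0, -0.5, 0.6]
width: 0.0035
grip_force: 0.0
```

drive_tool(
  rows=[8,2.5,0,0,0,8,2.5,0,0,0,8,2.3,0,0,0,8,0,0,0,0,8,0,0,0,0],
)

```text
t: 14.25
tool_pos: [0.4706, 0.2958, 0.1331]
ee_rot: [0.06, 0.998, 0.0, 0.0]
wrist_force: [0.9, 0.2, -0.2]
width: 0.0406
grip_force: 0.0
```

```bash
python3 -c "
from h import *
go([-.106,.049,.057]);edge()
im=env.capture('wrist');cv2.imwrite('pics/w3.png',im)"
```

```text
t 14.25 bin mm [-109.9   48.8  133.1] yaw off 0.12 F(frame) [ 0.87  0.29 -0.23] w 40.6 tilt [ 1.e-04  2.e-04 -1.e+00]
shift cm tool xyz [-0.39  0.02  7.61]
0.015 [177, 177, 177, 177, 176, 176, 176, 177, 172, 160, 132, 100, 58, 61, 99, 143, 157, 160, 130, 99, 77, 57, 45, 41]
0.0 [69, 151, 181, 183, 184, 183, 182, 182, 179, 162, 130, 96, 76, 55, 89, 140, 163, 166, 160, 142, 81, 56, 42, 42]
-0.015 [75, 67, 66, 125, 177, 179, 183, 182, 181, 182, 180, 165, 163, 157, 153, 155, 165, 181, 172, 117, 91, 74, 42, 41]
```

View pics/w3.png

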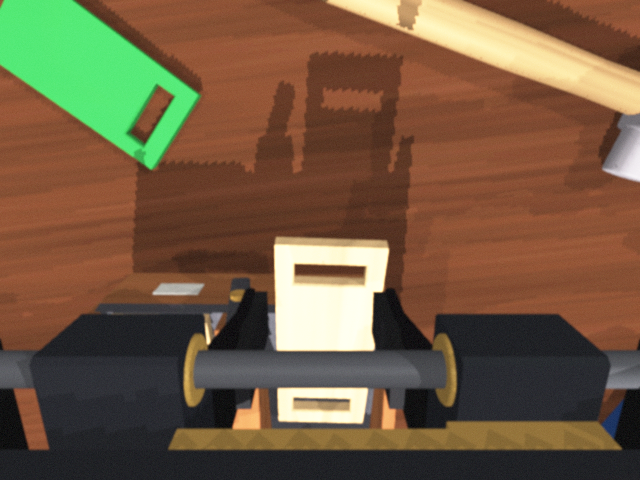

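The plate overhangs the lip, front edge (275,240)–(387,243), with the keeper upright at (240,290). I'll check the lateral offset before lowering.

```bash
python3 -c "
from h import *
for d in (.05,.055,.06): print(d,proj('wrist',plate(d,[[-.075,.03,.008],[-.075,-.03,.008],[.075,.03,.008],[.075,-.03,.008]])).round(0).tolist())
print(proj('wrist',T(S['bin'],[[-.088,0,.103],[-.0835,0,.07]])))
"
```

```text
0.05 [[379.0, 252.0], [266.0, 252.0], [363.0, 424.0], [280.0, 424.0]]
0.055 [[380.0, 244.0], [266.0, 244.0], [363.0, 420.0], [280.0, 420.0]]
0.06 [[380.0, 236.0], [265.0, 236.0], [364.0, 415.0], [280.0, 415.0]]
[[226.74243601 319.77968218]
 [239.14618197 299.84594756]]
```

drive_tool(
  rows=[7.6,-0.3,0.4,0,0,7.6,0,0,0,0,7.6,0,0,0,0,7.6,0,0,0,0,7.6,0,0,0,0],
)

```text
t: 14.85
tool_pos: [0.4744, 0.2991, 0.133]
ee_rot: [0.061, 0.998, -0.0, -0.0]
wrist_force: [0.3, -0.1, 0.2]
width: 0.075
grip_force: 0.0
```

```bash
python3 -c "
from h import *
go([-.106,.0525,.057])"
```

```text
t 14.85 bin mm [-106.6   52.5  133. ] yaw off 0.06 F(frame) [ 0.33 -0.09  0.18] w 75.0 tilt [-1.e-04 -2.e-04 -1.e+00]
shift cm tool xyz [-0.06 -0.    7.6 ]
```

drive_tool(
  rows=[7.6,0,0,2.5,0,7.6,0,0,2,0,7.6,0,0,1.5,0,7.6,0,0,1.0,0,7.6,0,0,0.6,0],
)

```text
t: 15.35
tool_pos: [0.4742, 0.2991, 0.0564]
ee_rot: [0.061, 0.998, -0.0, -0.0]
wrist_force: [0.8, 0.0, -0.5]
width: 0.0762
grip_force: 0.0
```

drive_tool(
  rows=[5.5,0,0,0,0,5.5,0,0,0,0,5.5,0,0,0,0,5.5,0,0,0,0,5.5,0,0,0,0],
  squeeze=30,
)

```text
t: 15.85
tool_pos: [0.4747, 0.2995, 0.0577]
ee_rot: [0.061, 0.998, 0.0, 0.0]
wrist_force: [0.8, 0.3, 1.6]
width: 0.0596
grip_force: 30.0
```

```bash
python3 -c "
from h import *
rel()"
```

```text
t 15.85 bin mm [-106.4   53.1   57.7] yaw off 0.07 F(frame) [0.79 0.38 1.6 ] w 59.6 tilt [ 9.e-04  8.e-04 -1.e+00]
```

drive_tool(
  rows=[5.5,0,0,-0.5,0,5.5,0,0,-1,0,5.5,0,0,-1.5,0,5.5,0,0,-2,0,5.5,0,0,-2,0],
  squeeze=45,
)

```text
t: 16.35
tool_pos: [0.4744, 0.2992, 0.129]
ee_rot: [0.061, 0.998, 0.0, 0.0]
wrist_force: [0.0, 0.6, -1.0]
width: 0.0594
grip_force: 45.0
```

drive_tool(
  rows=[5.5,0,0,-2,0,5.5,0,0,-2,0,5.5,0,0,-2,0,5.5,0,0,0,-7.6,5.5,0,0,0,0],
)

```text
t: 16.85
tool_pos: [0.4747, 0.2995, 0.189]
ee_rot: [-0.007, 1.0, 0.001, 0.001]
wrist_force: [-0.0, -0.3, -1.1]
width: 0.059
grip_force: 45.0
```

```bash
python3 -c "
from h import *
go([-.053,-.010,.19],'tray')
p=env.capture('side'); w=env.capture('wrist'); cv2.imwrite('pics/m1.png',np.hstack([cv2.resize(p,(400,300)),cv2.resize(w,(400,300))]))"
```

```text
t 16.85 tray mm [-66.6 468.5 189. ] yaw off 0.18 F(frame) [-0.02 -0.29 -1.15] w 59.0 tilt [ 0.0017  0.0015 -1.    ]
shift cm tool xyz [ -1.21 -47.85  -0.17]
```

View pics/m1.png

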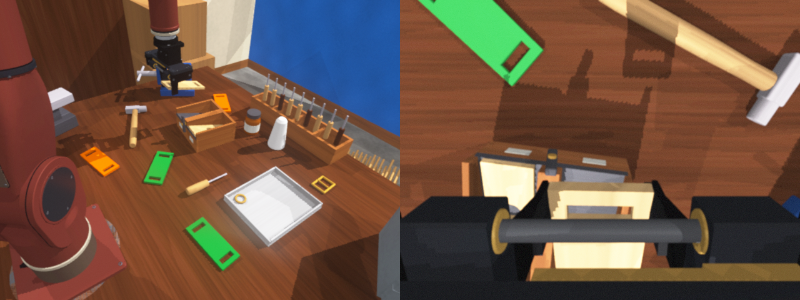

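The plate is held between the fingers at (600,210) in the wrist half, and the bin, keeper and other plate are undisturbed. Moving to the tray.

drive_tool(
  rows=[5.5,-0.1,-2,0,0,5.5,-0.1,-4,0,0,5.5,-0.1,-4,0,0,5.5,-0.1,-4,0,0,5.5,-0.1,-4,0,0],
)

```text
t: 17.45
tool_pos: [0.4807, 0.1167, 0.1869]
ee_rot: [-0.004, 1.0, -0.0, -0.0]
wrist_force: [1.0, 0.2, -1.2]
width: 0.0592
grip_force: 45.0
```

drive_tool(
  rows=[5.5,-0.1,-4,0,0,5.5,-0.1,-4,0,0,5.5,-0.1,-4,0,0,5.5,-0.1,-4,0,0,5.5,-0.1,-4,0,0],
)

```text
t: 17.95
tool_pos: [0.4875, -0.083, 0.187]
ee_rot: [-0.004, 1.0, 0.0, -0.0]
wrist_force: [-0.0, 0.8, -1.0]
width: 0.0595
grip_force: 45.0
```

drive_tool(
  rows=[5.5,-0.1,-4,0,0,5.5,-0.1,-4,0,0,5.5,0,-1.8,0,0,5.5,0,0,0,0,5.5,0,0,0,0],
)

```text
t: 18.45
tool_pos: [0.4909, -0.1788, 0.1868]
ee_rot: [-0.004, 1.0, 0.0, -0.0]
wrist_force: [0.8, 1.4, -0.2]
width: 0.0591
grip_force: 45.0
```

```bash
python3 -c "
from h import *
go([-.053,-.010,.070],'tray')"
```

```text
t 18.45 tray mm [-55.3 -10.  186.8] yaw off -0.11 F(frame) [ 0.85  1.38 -0.18] w 59.1 tilt [-9.e-04  4.e-04 -1.e+00]
shift cm tool xyz [-2.400e-01 -1.000e-02  1.168e+01]
```

drive_tool(
  rows=[5.5,-0.2,0,4,0,5.5,0,0,4,0,5.5,0,0,4,0,5.5,0,0,2.5,0,5.5,0,0,0.7,0],
  squeeze=25,
)

```text
t: 18.95
tool_pos: [0.4916, -0.1766, 0.0324]
ee_rot: [-0.006, 1.0, 0.001, -0.002]
wrist_force: [-0.1, 0.4, 0.7]
width: 0.0597
grip_force: 25.0
```

drive_tool(
  rows=[5.5,0,0,0.4,0,5.5,0,0,0.4,0,5.5,0,0,0.4,0,5.5,0,0,0.3,0,5.5,0,0,0,0],
  squeeze=10,
)

```text
t: 19.45
tool_pos: [0.4939, -0.1786, 0.0203]
ee_rot: [-0.005, 1.0, -0.0, 0.0]
wrist_force: [-0.4, -0.4, -0.7]
width: 0.0599
grip_force: 10.0
```

```bash
python3 -c "
from h import *
rel('tray')"
```

```text
t 19.45 tray mm [-52.3  -9.8  20.3] yaw off 0.04 F(frame) [-0.42 -0.38 -0.7 ] w 59.9 tilt [ 7.e-04 -0.e+00 -1.e+00]
```

Lower to about 10 mm, then open gently.

drive_tool(
  rows=[5.5,0,0,0.3,0,5.5,0,0,0.3,0,5.5,0,0,0.2,0,5.5,0,0,0.15,0,5.5,0,0,0,0],
  squeeze=5,
)

```text
t: 19.95
tool_pos: [0.4934, -0.1786, 0.0104]
ee_rot: [-0.005, 1.0, -0.0, -0.0]
wrist_force: [0.3, 0.1, -1.1]
width: 0.06
grip_force: 5.0
```

drive_tool(
  rows=[7,0,0,0,0,7,0,0,0,0,7.5,0,0,0,0,7.5,0,0,0,0,7.5,0,0,0,0],
)

```text
t: 20.45
tool_pos: [0.4936, -0.1786, 0.0107]
ee_rot: [-0.006, 1.0, -0.0, 0.0]
wrist_force: [-0.8, -0.4, -0.1]
width: 0.0744
grip_force: 0.0
```

drive_tool(
  rows=[7.5,0,0,-1,0,7.5,0,0,-3,0,7.5,0,0,-4,0,7.5,0,0,-4,0,7.5,0,0,-4,0],
)

```text
t: 20.95
tool_pos: [0.4932, -0.1789, 0.1729]
ee_rot: [-0.005, 1.0, -0.0, 0.0]
wrist_force: [1.6, 0.6, -0.2]
width: 0.0751
grip_force: 0.0
```

drive_tool(
  rows=[7.5,4,0,0,0,7.5,0,0,0,0,7.5,0,0,0,0],
)

```text
t: 21.25
tool_pos: [0.4533, -0.179, 0.1714]
ee_rot: [-0.005, 1.0, 0.001, 0.001]
wrist_force: [-0.2, 0.7, 0.0]
width: 0.0754
grip_force: 0.0
```

```bash
python3 -c "
from h import *
rel('tray')
p=env.capture('side'); w=env.capture('wrist'); cv2.imwrite('pics/m2.png',np.hstack([cv2.resize(p[80:440,220:580],(400,400)),cv2.resize(w,(400,400))]))"
```

```text
t 21.25 tray mm [-92.9  -9.8 171.4] yaw off 0.01 F(frame) [-0.15  0.75  0.01] w 75.4 tilt [ 0.0017  0.0013 -1.    ]
```

View pics/m2.png

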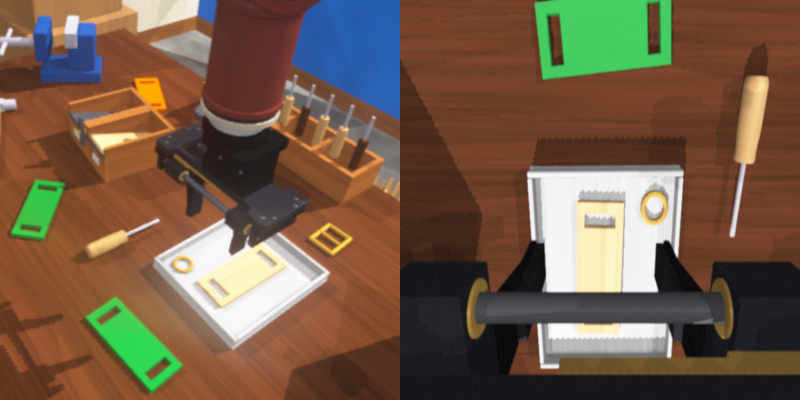

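The plate lies flat in the middle of the tray, at (240,277) in the side half and (600,265) in the wrist half. The ring is untouched at (655,207), and the gripper is clear.

```bash
python3 -c "
from station import env
print(env.hand_in())"
```

```text
the job is handed in; nothing more can be done
None
```

I turned the keeper upright, drew the two-slot plate about 50 mm past the lip at up to about 16 N, laid it flat in the tray and handed the job in at about 21 s; the hand-in gave no verdict, and I saw nothing else moved, though the arm hid the cone and jar in the last picture.

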